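# Change over the luthier's parts trays

## Task

Change over the parts trays on the luthier's bench with the fingertips alone, gripping and lifting nothing: first push the open green-fronted tray fully home, then hook a fingertip behind the brass lip of the red-fronted tray and draw it all the way out to its stop. The parts stay in their trays, the blue-fronted tray stays shut, and everything else on the bench stays where it is.

Things in the scene. Friction and masses are not known exactly. Their poses are not given: they have to be found in the camera images.
- unitA: Red-fronted tray unit, fixed: a low box 170 (x) x 132 mm, 58 mm high, light wooden sides, clear cover, on a dark base board 8 mm thick reaching 60 mm ahead of the box. Origin at bench height under the middle of the box's front face; x runs into the box, y across, z up. The tray slides out along -x. Tray compartment 150 x 100 mm, walls up to 40 mm above the bench.
- trayA (a joint): slide of the red-fronted tray along its unit's -x, in m: 0 fully home, 0.13 fully out at the stop. It stays where it is left; friction about 2 N plus light drag (12 N per m/s), no spring. The tray ends in an upright brass lip 4 mm thick, 110 mm wide, 15 to 46 mm above the bench, with the painted red front board on its outside: 16 mm thick, 11 to 38 mm above the bench, its outer face 20 mm further out than the lip's inner face. Starts nearly shut (0 to 0.01).
- lipA_edge (a point): middle of the top edge of the red tray's brass lip, inner side, 46 mm above the bench, at x = -0.050 m minus the slide value in the unit's frame; axes as the unit's. From here 50 mm inwards (+x) to the compartment's front wall lies a clear finger well, 110 mm wide, open above and at the sides, floor 15 mm above the bench; it moves with the tray.
- unitB: Green-fronted tray unit, fixed: a low box 170 (x) x 132 mm, 58 mm high, light wooden sides, clear cover, on a dark base board 8 mm thick reaching 60 mm ahead of the box. Origin at bench height under the middle of the box's front face; x runs into the box, y across, z up. The tray slides out along -x. Tray compartment 150 x 100 mm, walls up to 40 mm above the bench.
- trayB (a joint): slide of the green-fronted tray along its unit's -x, in m: 0 fully home, 0.13 fully out at the stop. It stays where it is left; friction about 2 N plus light drag (12 N per m/s), no spring. The tray ends in an upright brass lip 4 mm thick, 110 mm wide, 15 to 46 mm above the bench, with the painted green front board on its outside: 16 mm thick, 11 to 38 mm above the bench, its outer face 20 mm further out than the lip's inner face. Starts open (0.07 to 0.12).
- lipB_edge (a point): middle of the top edge of the green tray's brass lip, inner side, 46 mm above the bench, at x = -0.050 m minus the slide value in the unit's frame; axes as the unit's. From here 50 mm inwards (+x) to the compartment's front wall lies a clear finger well, 110 mm wide, open above and at the sides, floor 15 mm above the bench; it moves with the tray.
- unitC: Blue-fronted tray unit, fixed: a low box 170 (x) x 132 mm, 58 mm high, light wooden sides, clear cover, on a dark base board 8 mm thick reaching 60 mm ahead of the box. Origin at bench height under the middle of the box's front face; x runs into the box, y across, z up. The tray slides out along -x. Tray compartment 150 x 100 mm, walls up to 40 mm above the bench.
- trayC (a joint): slide of the blue-fronted tray along its unit's -x, in m: 0 fully home, 0.13 fully out at the stop. It stays where it is left; friction about 2 N plus light drag (12 N per m/s), no spring. The tray ends in an upright brass lip 4 mm thick, 110 mm wide, 15 to 46 mm above the bench, with the painted blue front board on its outside: 16 mm thick, 11 to 38 mm above the bench, its outer face 20 mm further out than the lip's inner face. Starts at 0.
- lipC_edge (a point): middle of the top edge of the blue tray's brass lip, inner side, 46 mm above the bench, at x = -0.050 m minus the slide value in the unit's frame; axes as the unit's. From here 50 mm inwards (+x) to the compartment's front wall lies a clear finger well, 110 mm wide, open above and at the sides, floor 15 mm above the bench; it moves with the tray.
- bridge: dark wooden instrument bridge 90 x 22 x 10 mm, loose in the red tray's compartment, origin under its centre
- tuner: steel machine head (tuner) with a white button, about 40 x 45 x 22 mm, loose in the green tray's compartment, origin under its centre
- nutblank: white nut blank 12 x 52 x 10 mm, loose in the blue tray's compartment, origin under its centre
- sander: cork sanding block 90 x 50 x 30 mm lying at the right of the bench, origin under its centre
- brushpot: steel pot 86 mm across, 95 mm high, with brushes standing up to 150 mm, at the right of the bench, origin under its centre
- glue: white glue bottle 54 mm across, 140 mm high, at the right of the bench, origin under its centre
- clamp: wooden-jawed bar clamp about 215 x 77 mm, 22 mm high, lying near the robot at the right, origin under its bar's middle
- chisel: orange-handled hand tool about 200 mm long lying flat at the left of the bench, origin near its middle
- tin: copper bowl 70 mm across, 40 mm high, at the left of the bench, origin under its centre

How it is judged:
On the way, in this order (a step that is already met when the one before it is completed fails the run):
1. the green-fronted tray is pushed home while the red-fronted one is still in (value of joint trayB below 0.006 m and value of joint trayA below 0.03 m), for 0.2 s.
2. the red-fronted tray is drawn out to its stop (value of joint trayA above 0.118 m), for 0.2 s.
At the end, for the whole second after the job is handed in: The green and blue trays are home within 6 mm, the red tray is out to within 12 mm of its 130 mm stop and at rest, and the bridge, tuner and nut blank still lie in their trays (value of joint each of trayB, trayC below 0.006 m and value of joint trayA above 0.118 m and velocity of joint trayA between -0.01 and 0.01 m/s and linear speed of bridge below 0.02 m/s and x of bridge in the frame of lipA_edge between 0.05 and 0.21 m and height (world z) of each of bridge, tuner, nutblank below 0.035 m and x of tuner in the frame of lipB_edge between 0.05 and 0.21 m and x of nutblank in the frame of lipC_edge between 0.05 and 0.21 m); the robot touches nothing.
It fails at once if a tray's lip and front are pinched between the fingers ((contact force between the fingers and trayA_c5 above 1 N and contact force between the fingers and trayA_c6 above 1 N) or (contact force between the fingers and trayB_c5 above 1 N and contact force between the fingers and trayB_c6 above 1 N)).
It fails at once if a part is lifted from its tray (height (world z) of any of bridge, tuner, nutblank above 0.04 m).
It fails at once if the blue-fronted tray is opened (by more than 15 mm) (value of joint trayC above 0.015 m).
It fails at once if a bystander is displaced by more than 20 mm (distance of any of sander, brushpot, glue, clamp, chisel, tin, nutblank from where it was at the start of the episode above 0.02 m).
It also fails if it takes over 48 s, if anything falls off the work surface, if the arm or the gripper's body presses on something with over 40 N, if the wrist force passes 120 N, or if a joint passes its speed limit or range.

## Robot

A 6-joint arm with a two-finger parallel gripper is mounted at the origin on the work surface. World frame = base frame: x ahead of the robot, y to its left, z up, the work surface at z = 0. Lengths are in m, angles in rad, forces in N, time in s.
With the tool pointing down it reaches from about 0.3 to 0.775 m from the base axis. Payload 14.6 kg.
Tool frame: the origin (TCP) lies midway between the tips of the shut fingers; the grasp point (between the pads) lies 19 mm behind it; x points along the fingers, y is the direction in which the jaws open and shut, and the axes are right-handed (so a half turn about x gives the same grasp; the last joint's range is limited). The gripper opens to 94 mm and grips with 3 to 60 N. Pads are 16 mm wide; open, the fingers measure 119 mm over their backs; the gripper's body (75 mm by 177 mm) begins 78 mm behind the grasp point.
Start: joints at [1.086, 0.3, 1.521, -0, 1.321, -0.067], TCP at [0.223, 0.503, 0.205] pointing down, gripper open.
Joint ranges: [-3.03, 3.03], [-0.79, 2.21], [0.23, 2.52], [-1.04, 4.18], [0, 3.07], [-2.55, 2.55]. Speed limits (rad/s): [2.22, 2.22, 2.57, 3.14, 3.14, 3.14].

## Interface

Orientations are given as a unit quaternion [x, y, z, w].
In Python, from workcell import arm gives the robot as it stands.
- The arm moves only by the shell command python3 -m handwheel 'ROWS' [OPENING] [FORCE]. ROWS is a JSON object of lists of equal length, an entry for each row: "translation": the shift along the tool's x, y, z in units of 50 mm (1.0 is 50 mm), a list of three; "turn": the turn about the tool's x in units of 5 degrees (1.0 is 5 degrees). A call has 1 to 8 rows; each row shifts and turns the commanded pose from where the row before left it, along the tool's axes as they then stand; what a row does not reach is not made up. A row lasts 1/8 s, in which the tool goes at most 62.5 mm and 10.7 degrees, less where a joint would pass 70% of its speed; a pose out of reach is approached as far as the arm can. A call is refused whole if a number of a shift passes 1 or a number of a turn 1, either way. A call with a gripper value outside its range is refused whole. OPENING is the gripper command: -1 is fully open, 1 is shut, values between are in proportion, set as the call begins (- or left out, the last holds). The fingers move at their own pace and stop on an object; FORCE is the grip in N (left out, the last holds). Time passes only in rows, so rows that do not move let the fingers close. It gives the time, the measured TCP pose, the force and the opening at its end, in the units of the state.
- arm.observe(): the state, without advancing time (a new reading comes with each control period).
- arm.camera(name): name is "scene" or "top" or "wrist"; returns a dict with "pixels" (400x640x3 uint8, red, green, blue), "depth" (400x640 float32, m along the optical axis (not along the pixel's ray), 0 where there is no reading), "vertical_fov" (degrees; the focal length in pixels is half the picture's height over the tangent of half this angle, whatever the lens; pixels are square), "cx", "cy" (the principal point, pixels), "position" and "attitude" of the camera in the world. Camera axes: x right, y down, z forward; pixel columns grow to the right and rows downward; lengths in m; the calibration is good to about 2 mm. The wrist camera is an equidistant fisheye: a pixel r from the principal point sees the ray r / f radians off the axis. A picture is of the moment at which its call begins.
- arm.hand_in(): hands the job in, once; it reports no verdict.
The state is a dict: "clock": time; "joint_positions": joint angles; "qd": joint speeds; "tau": joint torques, N m; "ee_pos": TCP position; "tcp_rot": TCP orientation; "contact_force": force on the tool from outside, world axes, zero at the start; "torque": the same for the moment, N m; "grip_width": finger opening in m.
Only numpy, scipy, OpenCV 4.12 (cv2) and the standard library are available. Lean on these libraries where they do the work, as an engineer would, in place of code of your own. Each camera call takes 0.05 s, during which the arm holds its last target. There are 200 camera calls.

## Working session

There is one attempt and no reset: what is moved stays moved. The work goes in short steps, Python scripts to look and compute and a shell command to move; the robot and the scene stay as the last step left them, time stands still between calls to the robot, and variables do not carry over. Pictures are saved under pics/ and viewed, about 8 in all and at most 12, crops included, and the job is handed in when it is done.

```bash
mkdir -p pics; cat > h.py <<'E'
import numpy as np, cv2
from scipy.spatial.transform import Rotation as R
from workcell import arm
def rot(a):
    a=np.array(a); return a if a.shape==(3,3) else R.from_quat(a).as_matrix()
def ray(c,u,v):
    f=200/np.tan(np.radians(c["vertical_fov"]/2))
    d=np.array([(u-c["cx"])/f,(v-c["cy"])/f,1.0]); return rot(c["attitude"])@d
def plane(c,u,v,z):
    d=ray(c,u,v); p=np.array(c["position"]); return p+d*(z-p[2])/d[2]
def pts(c):  # world points from depth
    f=200/np.tan(np.radians(c["vertical_fov"]/2)); v,u=np.mgrid[:400,:640]; z=c["depth"]
    P=np.stack([(u-c["cx"])/f*z,(v-c["cy"])/f*z,z],-1); return P@rot(c["attitude"]).T+np.array(c["position"])
E
python3 - <<'E'
from h import *
import pickle
for n in("top","scene"):
    c=arm.camera(n); cv2.imwrite(f"pics/{n}0.png",c["pixels"][:,:,::-1]); pickle.dump(c,open(n+"0.pkl","wb"))
    print(n,c["position"],c["attitude"],c["vertical_fov"],c["cx"],c["cy"])
print(arm.observe())
E
```

```text
top [ 0.33918905 -0.02864551  1.1222551 ] [-0.69539268  0.71380519 -0.05184804  0.06498432] 57.684806642625 324.23248791928745 203.79944876651814
scene [ 1.65981841 -0.04714962  1.0736827 ] [ 0.65880698  0.62989464 -0.29269117 -0.28902937] 49.847954883414076 319.2500724417715 197.2343124004732
{'clock': 0.1, 'joint_positions': array([ 1.08643247e+00,  3.00397935e-01,  1.52151352e+00,  5.67486150e-06,
        1.32069337e+00, -6.65790754e-02]), 'qd': array([ 0.00037619,  0.00013768, -0.0009447 ,  0.00021087,  0.00015328,
        0.00083091]), 'tau': array([ 1.97984897e-03, -5.32648802e+01, -3.53281760e+01,  7.09758047e-02,
        2.35779444e-02, -5.18632373e-05]), 'ee_pos': array([0.2230379 , 0.50249308, 0.20495504]), 'tcp_rot': array([ 0.14629396,  0.69183415, -0.14698163,  0.69163573]), 'contact_force': array([-0.88423546, -1.08089913, -0.11774758]), 'torque': array([-0.01229706,  0.0098837 ,  0.02659095]), 'grip_width': 0.09403418258444657}
```

View pics/top0.png

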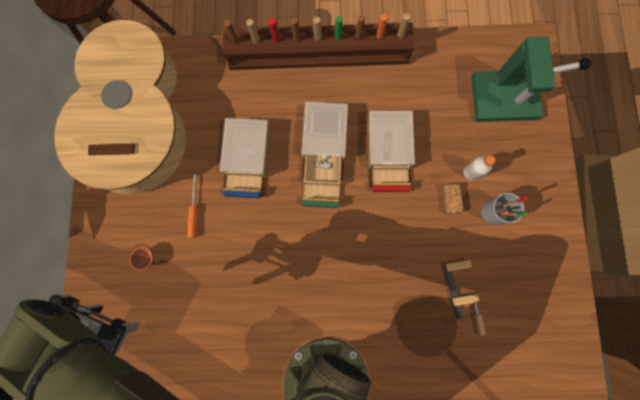

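View pics/scene0.png

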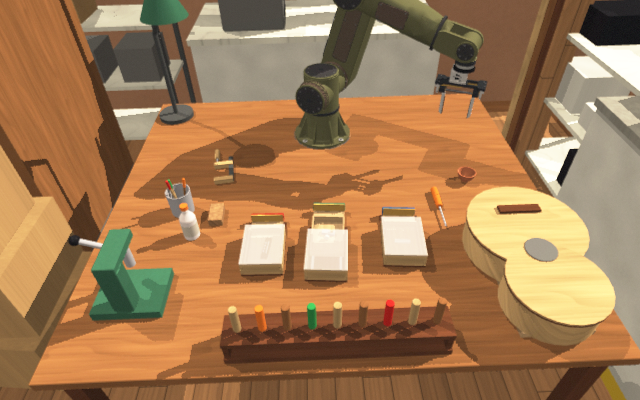

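The top view shows the blue unit at about (245,155), green, open, at (323,155) with its front at (321,203), and red at (391,150) with its front at (391,187). The scene view confirms the order. Next I'll measure the fronts and boxes.

```bash
cat > meas.py <<'E'
from h import *
import pickle
c=pickle.load(open("top0.pkl","rb")); s=pickle.load(open("scene0.pkl","rb"))
P=pts(c); PS=pts(s); hsv=cv2.cvtColor(c["pixels"],cv2.COLOR_RGB2HSV)
win={"A":(360,90,425,200),"B":(295,95,355,212),"C":(212,110,275,203)}
hue={"A":[(0,6),(172,180)],"B":[(60,95)],"C":[(98,130)]}
for k,(x0,y0,x1,y1) in win.items():
    W=np.zeros((400,640),bool); W[y0:y1,x0:x1]=1
    h=hsv[...,0]; m=W&(hsv[...,1]>140)&(hsv[...,2]>50)&np.any([(h>=a)&(h<=b) for a,b in hue[k]],0)
    v,u=np.nonzero(m); print(k,"front px",m.sum(),u.min(),u.max(),v.min(),v.max(),"depth z",np.percentile(P[m][:,2],[10,50,90]).round(4))
    q=np.array([plane(c,a,b,.038) for a,b in zip(u,v)]); r=cv2.minAreaRect((q[:,:2]*1000).astype(np.float32)); print("  front rect mm",np.round(r[0],1),np.round(r[1],1),round(r[2],2))
    for nm,Q,mm in(("top",P,W),("scene",PS,None)):
        ctr=np.array(r[0])/1000
        t=(Q[...,2]>.052)&(Q[...,2]<.066)&(abs(Q[...,1]-ctr[1])<.1)&(Q[...,0]>ctr[0]+.02)&(Q[...,0]<ctr[0]+.4)
        if mm is not None:t&=mm
        n,l,st,_=cv2.connectedComponentsWithStats(t.astype(np.uint8)); i=1+np.argmax(st[1:,4])
        b=cv2.minAreaRect((Q[l==i][:,:2]*1000).astype(np.float32)); zz=np.median(Q[l==i][:,2])
        print("  box",nm,np.round(b[0],1),np.round(b[1],1),round(b[2],2),"z",zz.round(4), "corners",np.round(cv2.boxPoints(b)).tolist())
E
python3 meas.py
```

```text
A front px 203 373 410 186 191 depth z [0.0289 0.0367 0.0404]
  front rect mm [ 561.9 -216.1] [112.3  15.5] 88.34
  box top [ 719.7 -221.5] [132.5 169.7] 88.53 z 0.058 corners [[633.0, -286.0], [803.0, -290.0], [806.0, -157.0], [637.0, -153.0]]
  box scene [ 719.8 -218.2] [132.8 175.6] 88.33 z 0.0578 corners [[630.0, -282.0], [806.0, -287.0], [810.0, -154.0], [634.0, -149.0]]Traceback (most recent call last):
  File "meas.py", line 10, in <module>
    v,u=np.nonzero(m); print(k,"front px",m.sum(),u.min(),u.max(),v.min(),v.max(),"depth z",np.percentile(P[m][:,2],[10,50,90]).round(4))
                                                  ~~~~~^^
    return umr_minimum(a, axis, None, out, keepdims, initial, where)
ValueError: zero-size array to reduction operation minimum which has no identity
```

```bash
sed -i 's/(60,95)/(45,98)/; s/>140/>80/; s/2\]>50/2]>30/' meas.py; python3 meas.py
```

```text
A front px 203 373 410 186 191 depth z [0.0289 0.0367 0.0404]
  front rect mm [ 561.9 -216.1] [112.3  15.5] 88.34
  box top [ 719.7 -221.5] [132.5 169.7] 88.53 z 0.058 corners [[633.0, -286.0], [803.0, -290.0], [806.0, -157.0], [637.0, -153.0]]
  box scene [ 719.8 -218.2] [132.8 175.6] 88.33 z 0.0578 corners [[630.0, -282.0], [806.0, -287.0], [810.0, -154.0], [634.0, -149.0]]
B front px 141 303 338 201 206 depth z [0.0348 0.0378 0.0403]
  front rect mm [521.3   0.7] [106.4  14. ] 85.17
  box top [753.2 -18. ] [132.3 172.8] 85.16 z 0.0579 corners [[662.0, -77.0], [834.0, -91.0], [845.0, 41.0], [673.0, 55.0]]
  box scene [752.  -15.2] [130.7 179.4] 85.24 z 0.0575 corners [[657.0, -73.0], [836.0, -88.0], [847.0, 42.0], [668.0, 57.0]]
C front px 162 223 259 191 196 depth z [0.0337 0.0375 0.04  ]
  front rect mm [558.3 243. ] [111.6  14.1] 85.47
  box top [708.  232.2] [133.7 172.3] 85.9 z 0.0576 corners [[617.0, 172.0], [789.0, 159.0], [799.0, 293.0], [627.0, 305.0]]
  box scene [708.8 236.2] [133.4 174.8] 85.4 z 0.0571 corners [[616.0, 177.0], [791.0, 163.0], [801.0, 296.0], [627.0, 310.0]]
```

```bash
cat > go.py <<'E'
# python3 go.py x y z yawdeg : remaining turn (units) and shift (units) in the axes after that turn
from h import *
import sys
x,y,z,yaw=map(float,sys.argv[1:5]); o=arm.observe(); M=rot(o["tcp_rot"])
cur=np.degrees(np.arctan2(M[1,2],M[0,2])); t=(cur-yaw)
N=M@R.from_euler("x",t,degrees=True).as_matrix(); d=np.array([x,y,z])-o["ee_pos"]
print("toolx",M[:,0].round(3),"yaw",cur.round(2),"turn units",round(t/5,3),"newz",N[:,2].round(3))
print("shift now",(M.T@d/.05).round(2),"after turn",(N.T@d/.05).round(2),"F",o["contact_force"].round(2),"p",o["ee_pos"].round(4),"t",o["clock"],"w",o["grip_width"])
E
python3 go.py 0.475 0.005 0.205 -4.8
```

```text
toolx [-0.    -0.001 -1.   ] yaw -23.94 turn units -3.827 newz [ 0.996 -0.084 -0.   ]
shift now [ 0.01 -7.05  8.64] after turn [ 0.01 -9.49  5.85] F [-0.88 -1.08 -0.12] p [0.223  0.5025 0.205 ] t 0.1 w 0.09403418258444657
```

```bash
python3 -m handwheel '{"translation":[[0,0,0],[0,0,0],[0,0,0],[0,0,0],[0,-0.4,0.8],[0,-0.6,0.8],[0,-0.8,0.8],[0,-0.8,0.8]],"turn":[-0.96,-0.96,-0.96,-0.95,0,0,0,0]}' 1 20; python3 -m handwheel '{"translation":[[0,-0.9,0.7],[0,-0.9,0.6],[0,-0.9,0.5],[0,-0.9,0.4],[0,-0.9,0.3],[0,-0.9,0.1],[0,-0.9,0],[0,0,0]],"turn":[0,0,0,0,0,0,0,0]}'; python3 go.py 0.475 0.005 0.1 -4.8
```

```text
clock: 1.1
ee_pos: [0.3726, 0.3583, 0.2052]
tcp_rot: [0.029, 0.707, -0.03, 0.706]
contact_force: [0.2, 0.8, -0.1]
grip_width: 0.0171
clock: 2.1
ee_pos: [0.4748, 0.033, 0.2053]
tcp_rot: [0.031, 0.707, -0.031, 0.706]
contact_force: [-0.2, 0.8, 0.5]
grip_width: 0.0005
toolx [-0. -0. -1.] yaw -4.98 turn units -0.036 newz [ 0.996 -0.084 -0.   ]
shift now [ 2.11 -0.56  0.05] after turn [ 2.11 -0.56  0.05] F [-0.17  0.81  0.47] p [0.4748 0.033  0.2053] t 2.1 w 0.0004796289663114391
```

```bash
python3 -m handwheel '{"translation":[[0.8,-0.3,0],[0.8,-0.26,0],[0.8,0,0],[0.6,0,0],[0.4,0,0],[0.18,0,0],[0,0,0],[0,0,0]],"turn":[0,0,0,0,0,0,0,0]}'; python3 go.py 0.588 -0.005 0.026 -4.8; python3 - <<'E'
from h import *
c=arm.camera("wrist"); cv2.imwrite("pics/w1.png",c["pixels"][:,:,::-1])
E
```

```text
clock: 3.1
ee_pos: [0.4731, 0.0073, 0.0272]
tcp_rot: [0.029, 0.706, -0.029, 0.707]
contact_force: [0.2, -0.0, 0.9]
grip_width: 0.0006
toolx [ 0.001 -0.    -1.   ] yaw -4.77 turn units 0.005 newz [ 0.996 -0.084  0.001]
shift now [ 0.03 -0.05  2.31] after turn [ 0.03 -0.05  2.31] F [ 0.2  -0.01  0.86] p [0.4731 0.0073 0.0272] t 3.1 w 0.0005947021509626663
```

View pics/w1.png

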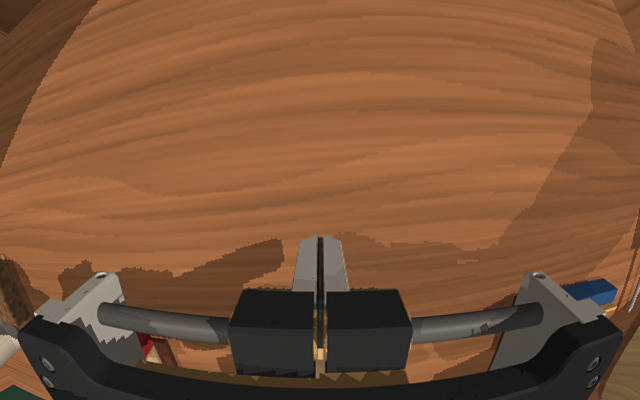

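The wrist view shows the shut fingertips at (320,240) above bare bench. The trays are hidden behind the fingers, and nothing lies in the way of the push.

```bash
python3 -m handwheel '{"translation":[[0,0,0.2],[0,0,0.25],[0,0,0.2],[0,0,0.2],[0,0,0.2],[0,0,0.2],[0,0,0.2],[0,0,0.2]],"turn":[0,0,0,0,0,0,0,0]}'; python3 -m handwheel '{"translation":[[0,0,0.2],[0,0,0.15],[0,0,0.1],[0,0,0.1],[0,0,0]],"turn":[0,0,0,0,0]}';python3 go.py 0.589 -0.005 0.026 -4.8
```

```text
clock: 4.15
ee_pos: [0.5554, 0.0002, 0.0263]
tcp_rot: [0.03, 0.707, -0.03, 0.706]
contact_force: [-3.4, 1.2, 0.3]
grip_width: 0.0005
clock: 4.78
ee_pos: [0.5828, -0.0021, 0.0266]
tcp_rot: [0.03, 0.706, -0.03, 0.707]
contact_force: [-0.2, 0.2, -0.2]
grip_width: 0.0003
toolx [ 0.001 -0.    -1.   ] yaw -4.79 turn units 0.002 newz [ 0.996 -0.084  0.001]
shift now [ 0.01 -0.05  0.13] after turn [ 0.01 -0.05  0.13] F [-0.18  0.24 -0.24] p [ 0.5828 -0.0021  0.0266] t 4.775 w 0.00028918919517684417
```

Small steps until the stop is felt.

```bash
python3 -m handwheel '{"translation":[[0,0,0.05],[0,0,0.05],[0,0,0.05],[0,0,0]],"turn":[0,0,0,0]}'; python3 go.py 0.589 -0.005 0.026 -4.8;  python3 -m handwheel '{"translation":[[0,0,0.04],[0,0,0.04],[0,0,0]],"turn":[0,0,0]}'; python3 go.py 0.589 -0.005 0.026 -4.8
```

```text
clock: 5.28
ee_pos: [0.5867, -0.0024, 0.0265]
tcp_rot: [0.029, 0.709, -0.029, 0.704]
contact_force: [-28.1, 1.3, 21.3]
grip_width: 0.0002
toolx [-0.008  0.    -1.   ] yaw -4.77 turn units 0.005 newz [ 0.996 -0.084 -0.008]
shift now [ 0.01 -0.05  0.05] after turn [ 0.01 -0.05  0.05] F [-28.07   1.33  21.31] p [ 0.5867 -0.0024  0.0265] t 5.275 w 0.00024203458211617297
clock: 5.65
ee_pos: [0.587, -0.0024, 0.0265]
tcp_rot: [0.029, 0.713, -0.029, 0.7]
contact_force: [-58.8, 2.7, 42.1]
grip_width: 0.0006
toolx [-0.018  0.001 -1.   ] yaw -4.76 turn units 0.009 newz [ 0.996 -0.084 -0.018]
shift now [ 0.01 -0.05  0.05] after turn [ 0.01 -0.05  0.05] F [-58.79   2.75  42.1 ] p [ 0.587  -0.0024  0.0265] t 5.65 w 0.0006440380321295698
```

The tray hit its stop firmly at TCP x=0.587. I'll back off, rise and check.

```bash
python3 -m handwheel '{"translation":[[0,0,-0.4],[0,0,-0.6],[-0.4,0,-0.2],[-0.8,0,0],[-0.8,0,0],[-0.5,0,0],[0,0,0],[0,0,0]],"turn":[0,0,0,0,0,0,0,0]}'; python3 go.py 0.594 -0.217 0.12 -1.55; python3 - <<'E'
from h import *
import pickle
c=arm.camera("top"); cv2.imwrite("pics/top1.png",cv2.resize(c["pixels"][80:230,200:440,::-1],None,fx=3,fy=3))
P=pts(c); hsv=cv2.cvtColor(c["pixels"],cv2.COLOR_RGB2HSV)
E
```

```text
clock: 6.65
ee_pos: [0.5336, 0.002, 0.1504]
tcp_rot: [0.03, 0.707, -0.03, 0.706]
contact_force: [0.3, 0.3, 0.2]
grip_width: 0.0003
toolx [-0.001  0.    -1.   ] yaw -4.79 turn units -0.648 newz [ 1.    -0.027 -0.001]
shift now [ 0.61 -4.26  1.57] after turn [ 0.61 -4.35  1.33] F [0.33 0.27 0.24] p [0.5336 0.002  0.1504] t 6.65 w 0.0003478268087069202
```

View pics/top1.png

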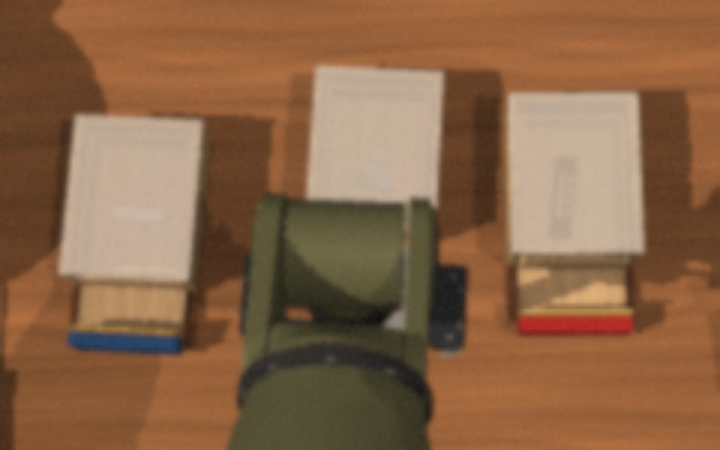

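The arm hides the green front (around (340,300) in the crop). The tuner shows through the cover at (378,170). Red is untouched at (575,322), and blue is shut. Moving above the red well.

```bash
python3 -m handwheel '{"translation":[[0,0,0],[0,-0.8,0.1],[0,-0.8,0.3],[0,-0.8,0.3],[0,-0.8,0.3],[0,-0.8,0.33],[0,-0.35,0],[0,0,0]],"turn":[-0.648,0,0,0,0,0,0,0]}'; python3 go.py 0.594 -0.217 0.028 -1.55; python3 - <<'E'
from h import *
c=arm.camera("top"); P=pts(c); hsv=cv2.cvtColor(c["pixels"],cv2.COLOR_RGB2HSV)
cv2.imwrite("pics/top2.png",cv2.resize(c["pixels"][80:230,200:440,::-1],None,fx=3,fy=3))
h=hsv[...,0]; m=(h>=45)&(h<=98)&(hsv[...,1]>80)&(hsv[...,2]>30); m[:,:295]=0;m[:,355:]=0;m[:150]=0;m[212:]=0
v,u=np.nonzero(m); q=np.array([plane(c,a,b,.038) for a,b in zip(u,v)]); print(len(u),cv2.minAreaRect((q[:,:2]*1000).astype(np.float32)))
w=arm.camera("wrist"); cv2.imwrite("pics/w2.png",w["pixels"][:,:,::-1])
E
```

```text
clock: 7.7
ee_pos: [0.5939, -0.2176, 0.1503]
tcp_rot: [0.01, 0.708, -0.01, 0.706]
contact_force: [0.2, 0.9, 0.4]
grip_width: 0.0004
toolx [-0.002  0.001 -1.   ] yaw -1.62 turn units -0.014 newz [ 1.    -0.027 -0.002]
shift now [2.45 0.01 0.01] after turn [2.45 0.01 0.01] F [0.22 0.9  0.4 ] p [ 0.5939 -0.2176  0.1503] t 7.7 w 0.0003765713491406179
141 ((603.3571166992188, -5.700443267822266), (104.87036895751953, 14.72226333618164), 85.21199035644531)
```

View pics/top2.png

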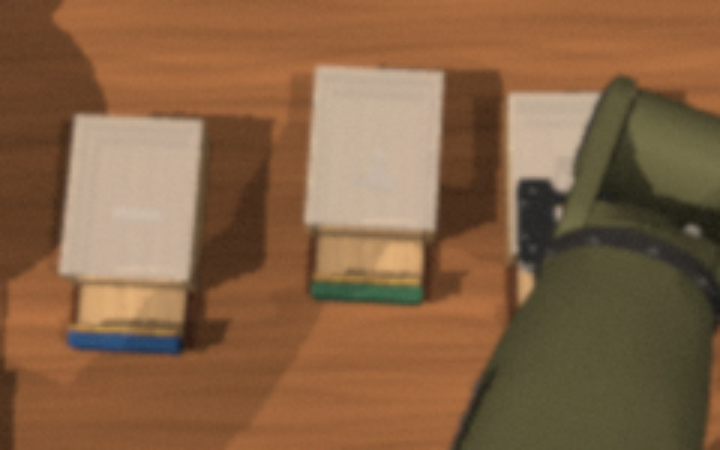

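View pics/w2.png

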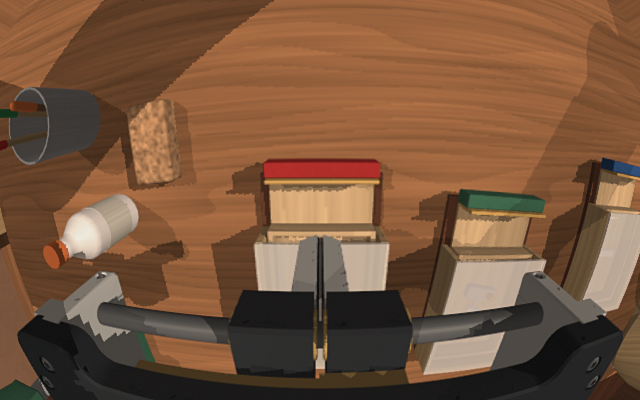

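The top view shows green home at crop (365,292), with the same exposure as blue at (126,340). Its front moved 82 mm. The wrist view shows the red front at (322,169), lip at about row 180, and the well between rows 185 and 225. I'll cross-check the lip with fisheye rays.

```bash
python3 - <<'E'
from h import *
w=arm.camera("wrist"); f=200/np.tan(np.radians(w["vertical_fov"]/2))
hsv=cv2.cvtColor(w["pixels"],cv2.COLOR_RGB2HSV)
def pl(u,v,z):
    a=np.array([u-w["cx"],v-w["cy"]]); r=np.hypot(*a); t=r/f; d=rot(w["attitude"])@np.r_[a/r*np.sin(t),np.cos(t)]; p=np.array(w["position"]); return p+d*(z-p[2])/d[2]
h=hsv[...,0]; m=((h<6)|(h>172))&(hsv[...,1]>150)&(hsv[...,2]>60); m[:150]=0;m[195:]=0;m[:,:250]=0;m[:,400:]=0
v,u=np.nonzero(m); print(u.min(),u.max(),v.min(),v.max())
for uu in(280,322,365):
    vv=v[u==uu]; print(uu,vv.min(),vv.max(),pl(uu,vv.min(),.038).round(4),pl(uu,vv.max(),.038).round(4))
print("lip px colours",[(r,w["pixels"][r,345].tolist()) for r in range(174,190)])
for r in (181,183,185,225): print(r,pl(345,r,.046).round(4))
E
```

```text
262 379 158 177
280 159 177 [ 0.5524 -0.2523  0.038 ] [ 0.57   -0.2532  0.038 ]
322 159 176 [ 0.5537 -0.2122  0.038 ] [ 0.5702 -0.2126  0.038 ]
365 159 177 [ 0.5544 -0.171   0.038 ] [ 0.5721 -0.1709  0.038 ]
lip px colours [(174, [174, 44, 40]), (175, [175, 44, 42]), (176, [164, 42, 40]), (177, [120, 53, 35]), (178, [112, 81, 44]), (179, [150, 113, 61]), (180, [195, 144, 78]), (181, [227, 169, 93]), (182, [220, 163, 89]), (183, [154, 115, 66]), (184, [111, 85, 57]), (185, [106, 83, 61]), (186, [105, 82, 59]), (187, [107, 84, 59]), (188, [139, 109, 77]), (189, [204, 159, 113])]
181 [ 0.5739 -0.1911  0.046 ]
183 [ 0.5759 -0.1911  0.046 ]
185 [ 0.5778 -0.1911  0.046 ]
225 [ 0.618  -0.1912  0.046 ]
```

The lip's inner edge comes out at x≈0.575 in both views. Descending into the well.

```bash
python3 -m handwheel '{"translation":[[0.6,0,0],[0.6,0,0],[0.5,0,0],[0.4,0,0],[0.2,0,0],[0.12,0,0],[0,0,0],[0,0,0]],"turn":[0,0,0,0,0,0,0,0]}'; python3 go.py 0.464 -0.2135 0.028 -1.55
```

```text
clock: 8.85
ee_pos: [0.5949, -0.2174, 0.0312]
tcp_rot: [0.009, 0.707, -0.01, 0.707]
contact_force: [0.4, -0.5, -0.0]
grip_width: 0.0003
toolx [ 0.001 -0.    -1.   ] yaw -1.55 turn units 0.0 newz [ 1.    -0.027  0.001]
shift now [ 0.06  0.01 -2.62] after turn [ 0.06  0.01 -2.62] F [ 0.39 -0.5  -0.  ] p [ 0.5949 -0.2174  0.0312] t 8.85 w 0.00032847830119837716
```

```bash
python3 -m handwheel '{"translation":[[0.05,0,-0.1],[0,0,-0.12],[0,0,-0.15],[0,0,-0.18],[0,0,-0.18],[0,0,-0.18],[0,0,-0.18],[0,0,-0.18]],"turn":[0,0,0,0,0,0,0,0]}'; python3 -m handwheel '{"translation":[[0,0,-0.18],[0,0,-0.18],[0,0,-0.18],[0,0,-0.18],[0,0,-0.18],[0,0,-0.15],[0,0,-0.1],[0,0,0]],"turn":[0,0,0,0,0,0,0,0]}'; python3 go.py 0.464 -0.2135 0.028 -1.55
```

```text
clock: 9.85
ee_pos: [0.5305, -0.2155, 0.028]
tcp_rot: [0.01, 0.707, -0.01, 0.707]
contact_force: [2.8, 0.1, -0.8]
grip_width: 0.0005
clock: 10.85
ee_pos: [0.4731, -0.2139, 0.028]
tcp_rot: [0.01, 0.707, -0.009, 0.707]
contact_force: [0.4, -0.5, 1.0]
grip_width: 0.0005
toolx [-0.001  0.    -1.   ] yaw -1.56 turn units -0.002 newz [ 1.    -0.027 -0.001]
shift now [-0.    0.   -0.18] after turn [-0.    0.   -0.18] F [ 0.45 -0.5   1.02] p [ 0.4731 -0.2139  0.028 ] t 10.85 w 0.0005256765995964277
```

```bash
python3 -m handwheel '{"translation":[[0,0,-0.07],[0,0,-0.06],[0,0,-0.06],[0,0,0]],"turn":[0,0,0,0]}'; python3 -m handwheel '{"translation":[[0,0,-0.04],[0,0,-0.02],[0,0,0]],"turn":[0,0,0]}'; python3 go.py 0.464 -0.2135 0.028 -1.55
```

```text
clock: 11.35
ee_pos: [0.4637, -0.2137, 0.0279]
tcp_rot: [0.01, 0.707, -0.01, 0.707]
contact_force: [0.1, -0.5, -0.1]
grip_width: 0.0001
clock: 11.72
ee_pos: [0.4617, -0.2136, 0.0279]
tcp_rot: [0.009, 0.706, -0.01, 0.708]
contact_force: [7.4, 0.1, -3.9]
grip_width: 0.0005
toolx [ 0.002 -0.    -1.   ] yaw -1.55 turn units -0.0 newz [ 1.    -0.027  0.002]
shift now [-0.    0.    0.05] after turn [-0.    0.    0.05] F [ 7.37  0.12 -3.93] p [ 0.4617 -0.2136  0.0279] t 11.725 w 0.000469425173677848
```

It now holds 7 N at the predicted stop position. I'll ease the finger off the lip, rise clear and move aside to look.

```bash
python3 -m handwheel '{"translation":[[0,0,0.2],[0,0,0.15],[0,0,0],[-0.6,0,0],[-0.8,0,0],[-0.8,0,0],[-0.6,0,0],[0,0,-0.3]],"turn":[0,0,0,0,0,0,0,0]}'; python3 -m handwheel '{"translation":[[0,0.6,-0.4],[0,0.8,-0.2],[0,0.8,0],[0,0.8,0],[0,0.8,0],[0,0.4,0],[0,0,0],[0,0,0]],"turn":[0,0,0,0,0,0,0,0]}'
cat > chk.py <<'E'
from h import *
import pickle
c=arm.camera("top"); cv2.imwrite("pics/top3.png",c["pixels"][:,:,::-1]); pickle.dump(c,open("top0.pkl","wb")); pickle.dump(arm.camera("scene"),open("scene0.pkl","wb"))
E
python3 chk.py; sed -i 's/425,200/425,240/' meas.py; python3 meas.py | grep -v scene
```

```text
clock: 12.72
ee_pos: [0.4643, -0.2141, 0.1701]
tcp_rot: [0.009, 0.706, -0.01, 0.708]
contact_force: [0.0, 0.5, -0.4]
grip_width: 0.0007
clock: 13.72
ee_pos: [0.4392, -0.0035, 0.1679]
tcp_rot: [0.01, 0.707, -0.01, 0.707]
contact_force: [0.0, -0.7, 0.3]
grip_width: 0.0006
A front px 223 373 412 226 231 depth z [0.0023 0.0377 0.0408]
  front rect mm [ 440.1 -212.4] [116.1  15. ] 88.48
  box top [ 719.1 -221.6] [132.3 169.6] 88.55 z 0.0581 corners [[633.0, -286.0], [802.0, -290.0], [806.0, -158.0], [636.0, -153.0]]
B front px 146 304 339 174 180 depth z [0.0338 0.0377 0.0403]
  front rect mm [603.8  -4.4] [107.9  14.1] 85.21
  box top [753.8 -18.2] [131.9 172.6] 85.14 z 0.0579 corners [[662.0, -77.0], [834.0, -91.0], [845.0, 40.0], [673.0, 55.0]]
C front px 159 223 259 191 196 depth z [0.0334 0.0373 0.04  ]
  front rect mm [558.3 242.8] [111.3  14. ] 85.6
  box top [708.2 231.9] [134.6 171.8] 85.76 z 0.0577 corners [[618.0, 171.0], [789.0, 158.0], [799.0, 293.0], [628.0, 305.0]]
```

View pics/top3.png

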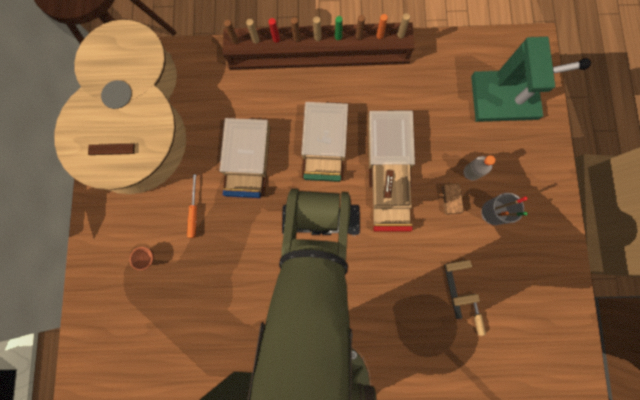

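The top view shows red fully out, with its front at (391,227) and the bridge in the compartment at (390,185). Green (322,177) and blue (242,193) are home, and the bystanders haven't moved. Measured from box centre to front centre, blue (home) is 150.2 mm, green 150.5 mm and red 279.1 mm. That puts green at about 0 and red at about 129 mm.

```bash
python3 -c "
from workcell import arm
print(arm.hand_in())"
```

```text
the job is handed in; nothing more can be done
None
```

The tray changeover is done and handed in at about 14 s of the 48 s allowed; the hand-in gives no verdict, so I can't confirm it passed. With the fingers shut, I pushed the green tray home until it met its stop at about 59 N. I then lowered a fingertip into the red tray's well and drew the tray out to its stop, with about 7 N on the lip, before lifting clear.

**Last checks (top camera, about 2 mm accuracy):**
- **Trays:** green is home within about 1 mm. Red is out about 129 mm of 130. Blue has not moved.
- **Parts:** the bridge is visible lying in the red compartment. The tuner and nut blank showed through their covers before the pull; I did not re-measure them after it.
- **Everything else:** by eye, the other things on the bench are where they started; I did not measure them. The arm is clear of everything.

**Disagreements:** the scene camera put the box fronts up to 5 mm off the top camera's, so I relied on the top view. The wrist camera and the forces at the stops agreed with it.

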